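# Line up the splined shaft and slide the hub home

## Task

On the small coupling stand, swing the shaft's lever upright so that the teeth of the splined shaft line up with the slots in the aluminium hub block, then push the hub along its slideway onto the shaft until it sits fully home, flush against the bearing block. Leave the tape, tin, reel and pliers round the stand where they are.

Things in the scene. Friction and masses are not known exactly. Their poses are not given: they have to be found in the camera images.
- stand: Fixed coupling stand: grey plate 130 (x) by 320 (y) by 12 mm. Origin under its centre, on the bench; z up, y along the slideway to the bearing block. Two steel rails (72 mm between, tops 25 mm up) flank the slideway at y = -155 to +60 mm, open at the -y end. Dark bearing block: 70 mm wide (foot 90), y = +60 to +110 mm, bolt heads 86 mm above the bench.
- shoulder (a point): Point on the shaft's axis in the face of the bearing block that looks to the hub (stand frame 0, +60, 47 mm). The hub's mouth rests against this face when home.
- splined_shaft (a joint): Shaft angle about the stand's y, rad. 0: lever straight up, the four teeth (up, down, left, right) in line with the hub's slots. Positive: lever leans to the stand's +x, away from the robot; starts at 0.5 to 1.0; stops at +-1.2. Stays where left (stiff bearing, 0.16 N m, some 2 N at the knob). The round-nosed teeth enter if within 0.1 rad; beyond 0.3 they butt against the hub.
- lever_knob (a point): Centre of the black ball knob (22 mm across) on the end of the lever, a 10 mm round bar. It moves on a circle of 95 mm radius about the shaft's axis (47 mm above the bench) in the plane y = +128 mm of the stand; 142 mm above the bench when upright. The lever's swing is free on both sides.
- shaft_nose (a point): Centre of the free end of the splined shaft, on its axis, 40 mm in front of the shoulder. Steel, four teeth 10 mm wide, 48 mm across the tips, root 24 mm across.
- hub: Loose plain aluminium block 70 x 60 x 70 mm (x, y, z), 0.3 to 0.8 kg, standing on the plate (12 mm above the bench) between the oiled rails, 1 mm side play; slides at 1 to 2 N. Origin: centre of its underside; y points from its closed back to its mouth, along the stand's y. The bore has four slots 14 mm wide, 52 mm across, 52 mm deep. When home, its origin is at y = +30 mm of the stand.
- hub_back (a point): Centre of the hub's flat closed back face (70 x 70 mm), 47 mm above the bench: the place to push, along the stand's +y.
- hub_mouth (a point): Centre of the hub's open face, 60 mm from hub_back; it meets the shoulder when home.
- solder_reel_mid (a point): reel of solder wire, 62 mm across, 55 mm tall, standing on the bench on the far side of the stand; this point is inside it, about 10 mm above the bench. To be left alone
- tape_black_mid (a point): black roll of tape, 62 mm across, 18 mm thick, lying flat on the robot's side of the stand; this point is inside it, about 10 mm above the bench. To be left alone
- long_nose_pliers_mid (a point): long-nose pliers with orange grips, 160 x 52 x 14 mm, lying on the robot's side of the stand; this point is inside it, about 10 mm above the bench. To be left alone
- flux_tin_mid (a point): flat round tin, 57 mm across, 20 mm tall, on the far side of the stand; this point is inside it, about 10 mm above the bench. To be left alone
Mind the look-alikes: they are no part of the job. There is more than one size of the hub; the one meant has the size given above.

How it is judged:
On the way:
1. the shaft is turned until its teeth line up with the hub's slots (lever upright within 0.15 rad) (value of joint splined_shaft between -0.15 and 0.15 rad), for 0.2 s.
At the end, for the whole second after the job is handed in: The hub's mouth is within 3 mm of the bearing block's face and within 5 mm of the shoulder point, the hub is square to the slideway within 0.06 rad, the lever is upright within 0.15 rad, and the hub is at rest (all of step 1 and y of hub_mouth in the frame of shoulder above -0.003 m and distance between hub_mouth and shoulder below 0.005 m and angle between the y axis of hub and the y axis of stand, either way round below 0.06 rad and linear speed of hub below 0.01 m/s); the robot touches nothing.
It fails at once if the solder reel is moved by more than 30 mm (distance of solder_reel_mid from where it was at the start of the episode above 0.03 m).
It fails at once if the tape black is moved by more than 30 mm (distance of tape_black_mid from where it was at the start of the episode above 0.03 m).
It fails at once if the long nose pliers is moved by more than 30 mm (distance of long_nose_pliers_mid from where it was at the start of the episode above 0.03 m).
It fails at once if the flux tin is moved by more than 30 mm (distance of flux_tin_mid from where it was at the start of the episode above 0.03 m).
It also fails if it takes over 48 s, if anything falls off the work surface, if the arm or the gripper's body presses on something with over 40 N, if the wrist force passes 120 N, or if a joint passes its speed limit or range.

## Robot

A 7-joint arm with a two-finger parallel gripper is mounted at the origin on a cart in front of the work surface, level with it; the furniture and walls round the work are solid. World frame = base frame: x ahead of the robot, y to its left, z up, the work surface at z = 0. Lengths are in m, angles in rad, forces in N, time in s.
With the tool pointing down it reaches from about 0.4 to 0.925 m from the base axis. Payload 5.6 kg.
Tool frame: the origin (TCP) lies between the finger pads; the fingertips stand 11 mm ahead of it and the grasp point (between the pads) lies 8 mm behind it; z points along the fingers, y is the direction in which the jaws open and shut (so a half turn about z gives the same grasp; the last joint's range is limited). The gripper opens to 85 mm and grips with 20 to 120 N. Pads are 22 mm wide; open, the fingers measure 114 mm over their backs; the gripper's body (76 mm by 85 mm) begins 54 mm behind the grasp point. The pads swing forward as they close: fully open they stand 13 mm farther back than shut.
Start: joints at [1.277, 0.468, -0.012, 1.603, 0.006, 1.071, -0.056], TCP at [0.161, -0.63, 0.242] pointing down, gripper open.
Joint ranges: [-2.53, 2.53], [-0.31, 2.02], [-1.57, 1.55], [0.28, 2.44], [-1.29, 4.43], [0.15, 1.84], [-2.92, 2.92]. Speed limits (rad/s): [2.57, 2.57, 3.14, 3.14, 3.14, 3.14, 3.14].

## Interface

Orientations are given as a rotation vector (axis times angle).
In Python, from plant import ctrl gives the robot as it stands. The module is installed in compiled form; this text tells all that it offers.
- The arm moves only by the tool drive_tool, never from a script. Its argument "steps" is one flat list of numbers, 4 for each row, row after row: the shift along the tool's x, y, z in cm, then the turn about the tool's z in rad. A call has 1 to 12 rows; each row is the pose to reach, as a shift and turn from the pose commanded when the call began, along the tool's axes at that moment; what a row does not reach only later rows make up. A row lasts 1/8 s, in which the tool goes at most 62.5 mm and 10.7 degrees, less where a joint would pass 70% of its speed; a pose out of reach is approached as far as the arm can. A call with a gripper value outside its range is refused whole. "jaw" is the opening in per cent of the stroke, from 0 (shut) to 100 (fully open), set as the call begins (left out, the last holds). The fingers move at their own pace and stop on an object; "newtons" is the grip in N (left out, the last holds). Time passes only in rows, so rows that repeat a pose let the fingers close. It gives the time, the measured TCP pose, the force and the opening at its end, in the units of the state.
- ctrl.get_state(): the state, without advancing time (a new reading comes with each control period).
- ctrl.read_camera(name): name is "scene" or "top" or "wrist"; returns a dict with "color" (400x640x3 uint8, blue, green, red), "fovy" (degrees; the focal length in pixels is half the picture's height over the tangent of half this angle, whatever the lens; pixels are square), "cx", "cy" (the principal point, pixels), "R" (3x3) and "t" (3): a world point X has camera coordinates R X + t; the wrist camera has in their place "T_tool_cam" (4x4, takes a point from camera to tool coordinates, whose origin is the TCP and whose axes are the flange's). Camera axes: x right, y down, z forward; pixel columns grow to the right and rows downward; lengths in m; the calibration is good to about 2 mm. A picture is of the moment at which its call begins: read the wrist's pose just before it. There is no depth.
- ctrl.sign_off(): hands the job in, once; it reports no verdict.
The state is a dict: "time": time; "joints": joint angles; "qd": joint speeds; "joint_torque": joint torques, N m; "position": TCP position; "eef_rot": TCP orientation; "ft_force": force on the tool from outside, world axes, zero at the start; "wrist_torque": the same for the moment, N m; "opening": finger opening in m.
Only numpy, scipy, OpenCV 4.12 (cv2) and the standard library are available. Lean on these libraries where they do the work, as an engineer would, in place of code of your own. Each camera call takes 0.05 s, during which the arm holds its last target.

## Working session

There is one attempt and no reset: what is moved stays moved. The work goes in short steps, Python scripts to look and compute and a tool call to move; the robot and the scene stay as the last step left them, time stands still between calls to the robot, and variables do not carry over. Pictures are saved under pics/ and viewed, and the job is handed in when it is done.

Besides the shell and the picture viewer there is one more tool, called after "Call:" as a command line: name --argument value ..., lists and objects as JSON in quotes. drive_tool: Moves the arm, as the interface text tells. Its arguments: {"type":"object","properties":{"steps":{"type":"array","items":{"type":"number"}},"jaw":{"type":"number"},"newtons":{"type":"number"}},"required":["steps"]}

```bash
mkdir -p pics; python3 - <<'E'
from plant import ctrl
import cv2,numpy as np
s=ctrl.get_state()
for k in s: print(k,np.round(s[k],3))
for n in("scene","top","wrist"):
    c=ctrl.read_camera(n); cv2.imwrite(f"pics/{n}0.png",c["color"])
    print(n,{k:np.round(v,4).tolist() for k,v in c.items() if k!="color"})
E
```

```text
time 0.0
joints [ 1.277  0.468 -0.012  1.604  0.006  1.071 -0.056]
qd [-0.001 -0.     0.001  0.002 -0.001 -0.     0.002]
joint_torque [ 0.0000e+00 -5.3239e+01  2.2000e-02 -2.5131e+01  1.2000e-02  8.0000e-03
  0.0000e+00]
position [ 0.161 -0.629  0.241]
eef_rot [-3.115e+00 -3.930e-01  1.000e-03]
ft_force [0.398 0.151 0.515]
wrist_torque [0.039 0.014 0.01 ]
opening 0.085
scene {'fovy': 53.8345, 'cx': 313.2781, 'cy': 209.4404, 'R': [[-0.9056, -0.4241, -0.0045], [-0.1822, 0.3987, -0.8988], [0.3829, -0.8131, -0.4383]], 't': [0.5259, 0.1768, 0.7871]}
top {'fovy': 43.9244, 'cx': 319.1537, 'cy': 201.7622, 'R': [[-0.0102, -0.9996, -0.0256], [-0.9988, 0.0114, -0.0476], [0.0479, 0.0251, -0.9985]], 't': [0.1364, 0.5106, 1.0317]}
wrist {'fovy': 68.4296, 'cx': 315.204, 'cy': 198.1199, 'T_tool_cam': [[-0.0016, -0.9532, -0.3024, 0.0775], [1.0, -0.0016, -0.0003, -0.0011], [-0.0002, -0.3024, 0.9532, -0.1323], [0.0, 0.0, 0.0, 1.0]]}
```

View pics/scene0.png

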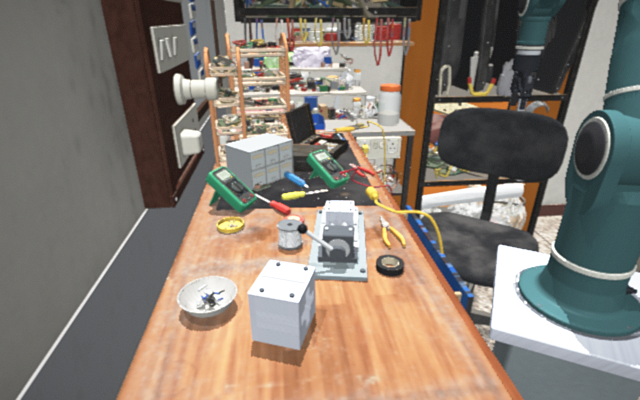

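View pics/top0.png

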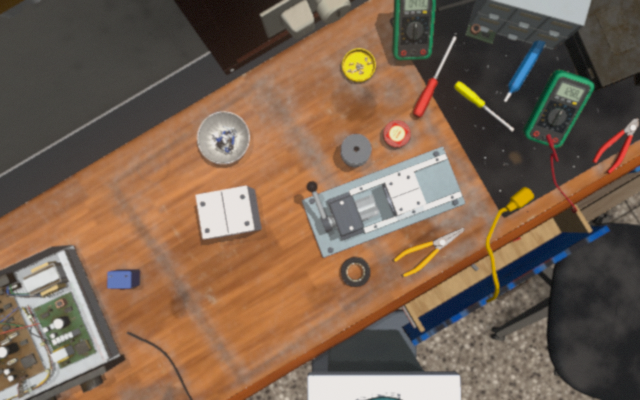

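View pics/wrist0.png

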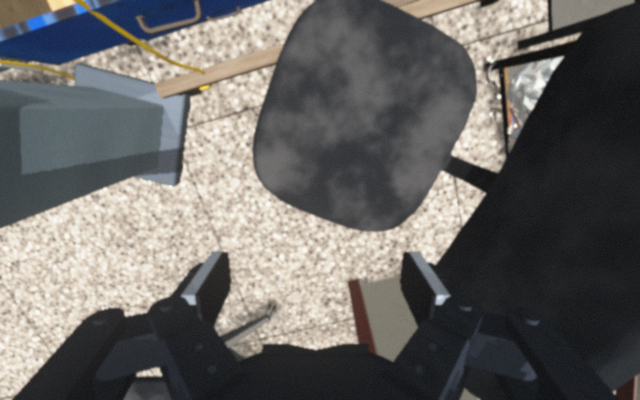

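```bash
cat > h.py <<'E'
import numpy as np,cv2
from plant import ctrl
def cast(c,u,v,z):
    H=c["color"].shape[0]; f=H/2/np.tan(np.radians(c["fovy"])/2)
    d=np.array([(u-c["cx"])/f,(v-c["cy"])/f,1.]); R=np.array(c["R"]);t=np.array(c["t"])
    o=-R.T@t; w=R.T@d
    return o+w*(z-o[2])/w[2]
def proj(c,X):
    H=c["color"].shape[0]; f=H/2/np.tan(np.radians(c["fovy"])/2)
    p=np.array(c["R"])@np.array(X)+np.array(c["t"])
    return np.array([c["cx"]+f*p[0]/p[2],c["cy"]+f*p[1]/p[2]])
def wristcam(c,s):
    from scipy.spatial.transform import Rotation as Ro
    T=np.eye(4);T[:3,:3]=Ro.from_rotvec(s["eef_rot"]).as_matrix();T[:3,3]=s["position"]
    M=np.linalg.inv(T@np.array(c["T_tool_cam"])); c["R"]=M[:3,:3];c["t"]=M[:3,3]; return c
E
python3 - <<'E'
import cv2
a=cv2.imread("pics/top0.png")[135:270,285:485]
cv2.imwrite("pics/top0c.png",cv2.resize(a,None,fx=4,fy=4,interpolation=cv2.INTER_CUBIC))
a=cv2.imread("pics/scene0.png")[190:290,260:420]
cv2.imwrite("pics/scene0c.png",cv2.resize(a,None,fx=5,fy=5,interpolation=cv2.INTER_CUBIC))
E
```

```text
(no output)
```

View pics/top0c.png

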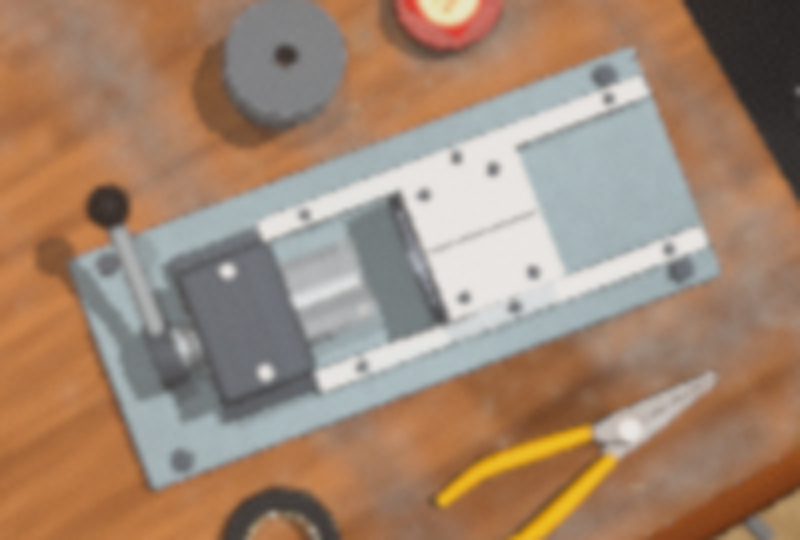

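View pics/scene0c.png

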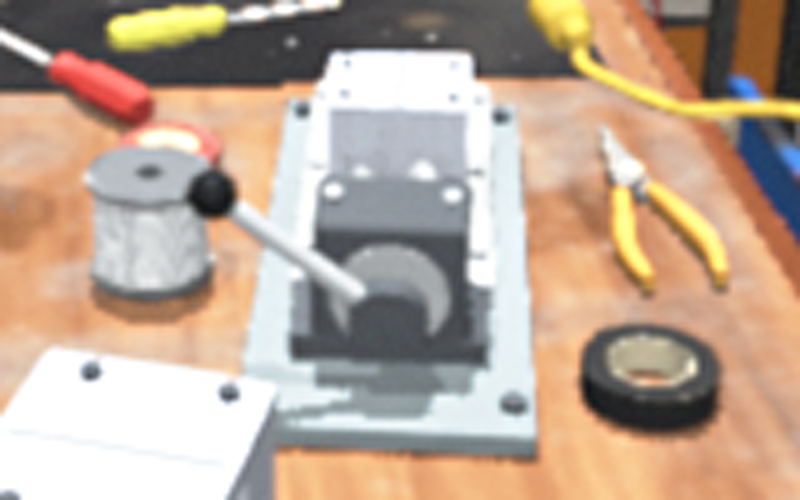

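```bash
python3 - <<'E'
from h import *
c=ctrl.read_camera("top"); sc=ctrl.read_camera("scene")
g=lambda x,y,z:cast(c,x/4+285-.375,y/4+135-.375,z)
P=[g(*p,.012) for p in((72,262),(155,490),(718,275),(632,48))]
for p in P:print(p.round(4))
print([np.linalg.norm(P[i]-P[(i+1)%4]).round(4) for i in range(4)])
ctr=sum(P)/4
yv=(P[0]+P[1]-P[2]-P[3]);yv/=np.linalg.norm(yv); xv=np.array([yv[1],-yv[0],0])
xv2=P[0]+P[3]-P[1]-P[2]
print("ctr",ctr,"y",yv,"x",xv,xv2/np.linalg.norm(xv2),"yaw",np.arctan2(-xv[1]*-1,xv[0]))
np.save("stand.npy",np.array([ctr,xv,yv]))
loc=lambda p:(np.array([(p-ctr)@xv,(p-ctr)@yv,p[2]])*1000).round(1)
for n,p in dict(mL=(405,190),mR=(443,318),bR=(563,273),bL=(520,148)).items():print(n,loc(g(*p,.082)))
# bolts on bearing
for p in((227,270),(265,372)):print("bolt",loc(g(*p,.086)))
# knob: two views, triangulate
def ray(c,u,v):
    a=cast(c,u,v,0.3);b=cast(c,u,v,0);d=(b-a)/np.linalg.norm(b-a);return a,d
a1,d1=ray(c,108/4+285-.375,206/4+135-.375); a2,d2=ray(sc,211/5+260-.4,192/5+190-.4)
A=np.stack([d1,-d2],1);k=np.linalg.lstsq(A,a2-a1,rcond=None)[0]
p1=a1+k[0]*d1;p2=a2+k[1]*d2;print("knob",loc(p1),loc(p2))
for th in np.arange(.5,1.01,.1):
    w=ctr+xv*.095*np.sin(th)+yv*.128;w[2]=.047+.095*np.cos(th);print(th,proj(c,w),proj(sc,w))
for n,q in (("tape",(278,540,.018)),("reel",(286,60,.055)),("tin",(447,5,.02))):print(n,loc(g(*q)))
E
```

```text
[0.516  0.1658 0.012 ]
[0.3956 0.1232 0.012 ]
[ 0.5053 -0.173   0.012 ]
[ 0.6256 -0.1308  0.012 ]
[np.float64(0.1277), np.float64(0.3159), np.float64(0.1275), np.float64(0.3163)]
ctr [ 0.51064532 -0.00368591  0.012     ] y [-0.34686968  0.93791334  0.        ] x [0.93791334 0.34686968 0.        ] [0.94323504 0.33212597 0.        ] yaw 0.35423149348923133
mL [ 33.5 -11.2  82. ]
mR [-31.8  -5.7  82. ]
bR [-32.2 -68.5  82. ]
bL [ 32.6 -71.3  82. ]
bolt [27.9 84.8 86. ]
bolt [-25.3  85.3  86. ]
knob [ 76.3 127.9 107.2] [ 78.3 128.  107.4]
0.5 [316.88821607 200.46187046] [317.30363741 218.84961498]
0.6 [315.43811348 196.58720994] [313.42627322 220.83318884]
0.7 [314.12002978 193.04744512] [309.83386916 223.14362087]
0.7999999999999999 [312.94745419 189.87918268] [306.56264434 225.75189363]
0.8999999999999999 [311.93127874 187.112316  ] [303.64417866 228.62609878]
0.9999999999999999 [311.07976739 184.76991283] [301.10517288 231.73200253]
tape [-110.5  108.1   18. ]
reel [118.   17.5  55. ]
tin [119.1 -75.3  20. ]
```

Call:
drive_tool --steps '[35,-20,0,-0.1,35,-20,0,-0.1,35,-20,0,-0.1,35,-20,0,-0.1,35,-20,0,-0.1,35,-20,0,-0.1,35,-20,0,-0.1,53,-65,0,-0.1,53,-65,0,-0.1,53,-65,0,-0.1,53,-65,0,-0.1,53,-65,0,-0.1]' --jaw 50 --newtons 25

```text
time: 1.75
position: [0.4912, -0.0374, 0.2426]
eef_rot: [3.093, 0.547, 0.001]
ft_force: [0.3, 0.6, -0.7]
opening: 0.0426
```

```bash
python3 - <<'E'
from h import *
s=ctrl.get_state();c=ctrl.read_camera("wrist");cv2.imwrite("pics/w1.png",c["color"])
print(s["position"],s["qd"].round(2) if hasattr(s["qd"],"round") else s["qd"])
E
```

```text
[ 0.49120933 -0.03736538  0.24257029] [-0.74  0.03 -0.31 -0.02  0.09  0.01 -1.09]
```

View pics/w1.png

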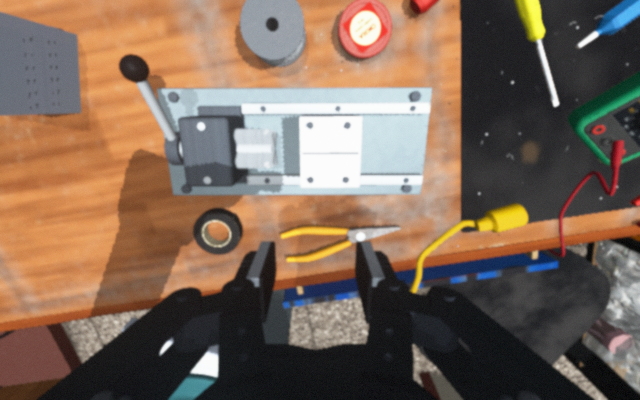

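Call:
drive_tool --steps '[10.5,-15,0,0,10.5,-15,0,0,10.5,-15,0,0,10.5,-15,0,0,10.5,-15,0,0,10.5,-15,0,0]'

```text
time: 2.55
position: [0.5383, 0.1358, 0.2421]
eef_rot: [3.093, 0.544, -0.001]
ft_force: [-0.5, -0.4, -0.6]
opening: 0.0429
```

```bash
python3 - <<'E'
from h import *
s=ctrl.get_state();c=ctrl.read_camera("wrist");cv2.imwrite("pics/w2.png",c["color"])
print(s["position"],s["eef_rot"])
E
```

```text
[0.53825851 0.13576337 0.24213077] [ 3.09317708e+00  5.43931785e-01 -7.11656841e-04]
```

View pics/w2.png

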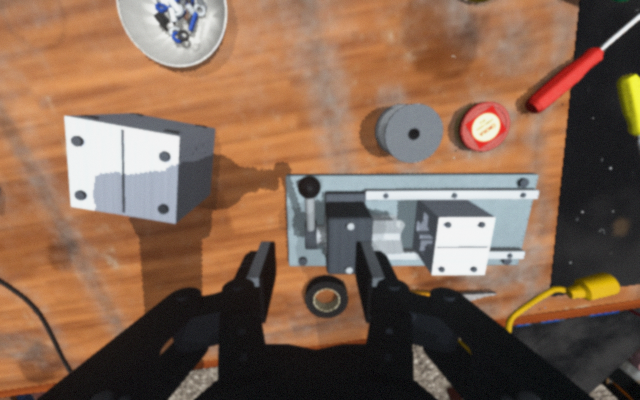

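```bash
python3 - <<'E'
from h import *
s=ctrl.get_state();c=wristcam(ctrl.read_camera("wrist"),s)
im=c["color"]
g=cv2.cvtColor(im,cv2.COLOR_BGR2GRAY); m=np.zeros_like(g);m[170:205,292:328]=(g[170:205,292:328]<45)*255
n,l,st,ce=cv2.connectedComponentsWithStats(m);print(st[1:],ce[1:])
for n,p in dict(fl=(287,174),fr=(537,173),nl=(290,267),nr=(552,262)).items():print(n,cast(c,*p,.012).round(4))
i=1+np.argmax(st[1:,4]);u,v=ce[i]
ctr=np.load("stand.npy")[0];xv=np.array([np.cos(.35),np.sin(.35),0]);yv=np.array([-xv[1],xv[0],0])
for z in(.1,.107,.113):
  p=cast(c,u,v,z);print(z,p.round(4),((p-ctr)@xv).round(4),((p-ctr)@yv).round(4),"tool",((p-s["position"])@xv).round(4),(-(p-s["position"])@yv).round(4))
cv2.imwrite("pics/w2c.png",cv2.resize(im[160:280,280:560],None,fx=2.8,fy=2.8,interpolation=cv2.INTER_CUBIC))
E
```

```text
[[299 177  20  20 281]
 [326 204   2   1   2]] [[308.42704626 186.4911032 ]
 [326.5        204.        ]]
fl [0.5206 0.1684 0.012 ]
fr [ 0.6288 -0.1275  0.012 ]
nl [0.3958 0.123  0.012 ]
nr [ 0.5268 -0.2172  0.012 ]
0.1 [0.5378 0.1439 0.1   ] 0.0761 0.1293 tool 0.0023 -0.0076
0.107 [0.5397 0.1444 0.107 ] 0.0781 0.1291 tool 0.0042 -0.0075
0.113 [0.5413 0.1448 0.113 ] 0.0797 0.129 tool 0.0059 -0.0073
```

View pics/w2c.png

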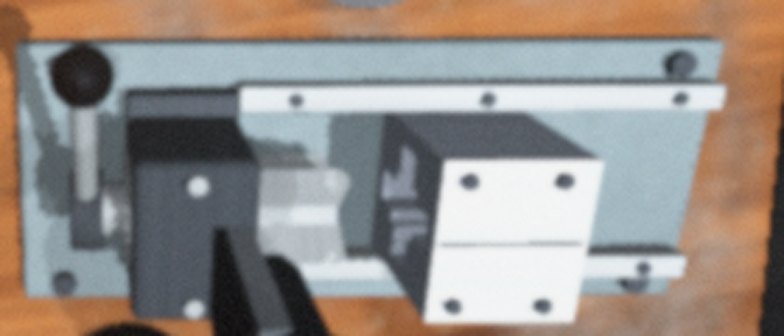

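Call:
drive_tool --steps '[0.4,-0.75,0,0,0.4,-0.75,5,0,0.4,-0.75,10,0,0.4,-0.75,14,0,0.4,-0.75,14,0,0.4,-0.75,14,0]'

```text
time: 3.4
position: [0.5404, 0.1468, 0.1037]
eef_rot: [-3.093, -0.548, -0.003]
ft_force: [-0.2, 0.4, 0.1]
opening: 0.0427
```

Call:
drive_tool --steps '[0,0,0,0,0,0,0,0,0,0,0,0,0,0,0,0]' --jaw 0 --newtons 30

```text
time: 3.9
position: [0.5421, 0.1438, 0.1045]
eef_rot: [3.091, 0.544, 0.008]
ft_force: [2.4, -5.3, 2.4]
opening: 0.0197
```

```bash
python3 - <<'E'
from h import *
c=ctrl.read_camera("wrist");cv2.imwrite("pics/w3.png",c["color"])
c=ctrl.read_camera("scene");cv2.imwrite("pics/s3.png",cv2.resize(c["color"][130:290,230:430],None,fx=3.5,fy=3.5))
print(ctrl.get_state()["opening"])
E
```

```text
0.01928557894260561
```

View pics/w3.png

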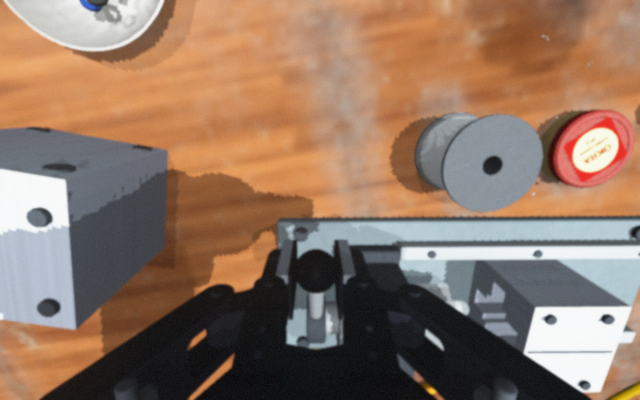

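View pics/s3.png

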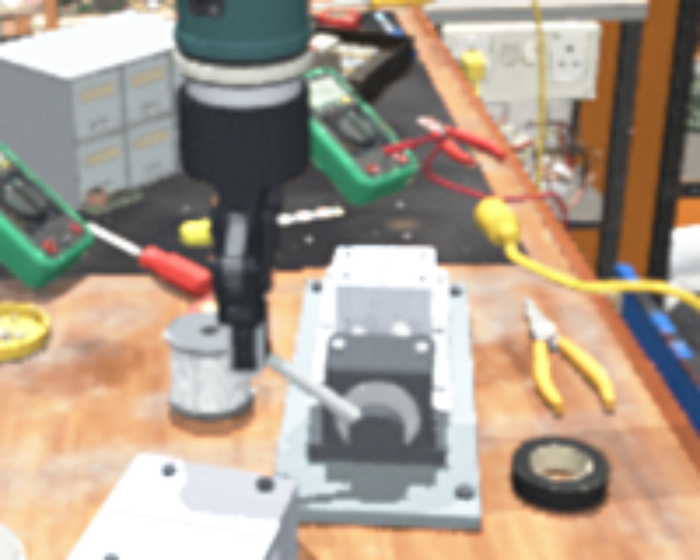

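Call:
drive_tool --steps '[0,0,0,0,0,0,0,0,0,0,0.7,0,0,0,0.7,0]' --jaw 40

```text
time: 4.5
position: [0.5387, 0.1462, 0.0945]
eef_rot: [-3.093, -0.549, 0.002]
ft_force: [-1.1, 0.4, -0.2]
opening: 0.0343
```

Call:
drive_tool --steps '[-0.2,0.25,0,0,-0.2,0.25,0,0,-0.2,0.25,0,0,-0.2,0.25,0,0]' --jaw 0 --newtons 30

```text
time: 5.0
position: [0.5392, 0.1427, 0.0955]
eef_rot: [3.093, 0.547, 0.002]
ft_force: [4.2, -1.7, 0.5]
opening: 0.0203
```

Call:
drive_tool --steps '[-0.4,0,-0.55,0,-0.9,0,-1.05,0,-1.4,0,-1.55,0,-1.95,0,-2.0,0,-3.15,0,-2.75,0,-4.45,0,-3.35,0,-5.8,0,-3.75,0,-6.75,0,-3.9,0,-7.7,0,-3.95,0,-7.7,0,-3.95,0,-7.7,0,-3.95,0,-7.7,0,-3.95,0]'

```text
time: 6.5
position: [0.4652, 0.1155, 0.1351]
eef_rot: [3.092, 0.547, -0.003]
ft_force: [0.5, -6.5, 3.4]
opening: 0.0196
```

```bash
python3 - <<'E'
from h import *
c=ctrl.read_camera("wrist");cv2.imwrite("pics/w4.png",c["color"])
c=ctrl.read_camera("scene");cv2.imwrite("pics/s4.png",cv2.resize(c["color"][130:290,230:430],None,fx=3.5,fy=3.5))
s=ctrl.get_state();p=s["position"]-np.load("stand.npy")[0]
print(p@[.939,.343,0],p@[-.343,.939,0],s["ft_force"],s["opening"])
E
```

```text
-0.0017996708938353258 0.12748899409472544 [ 0.23356623 -5.6458437   3.92668571] 0.019960238017953876
```

View pics/w4.png

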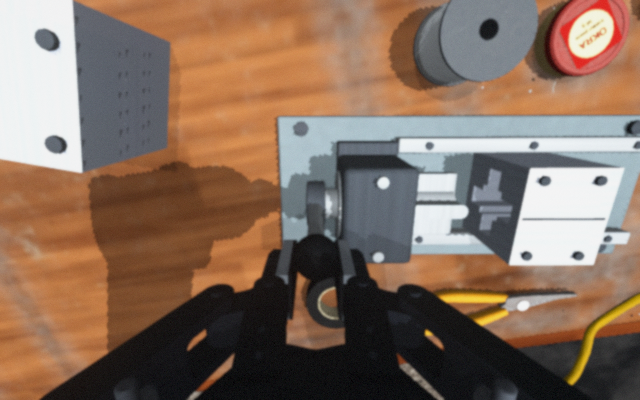

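View pics/s4.png

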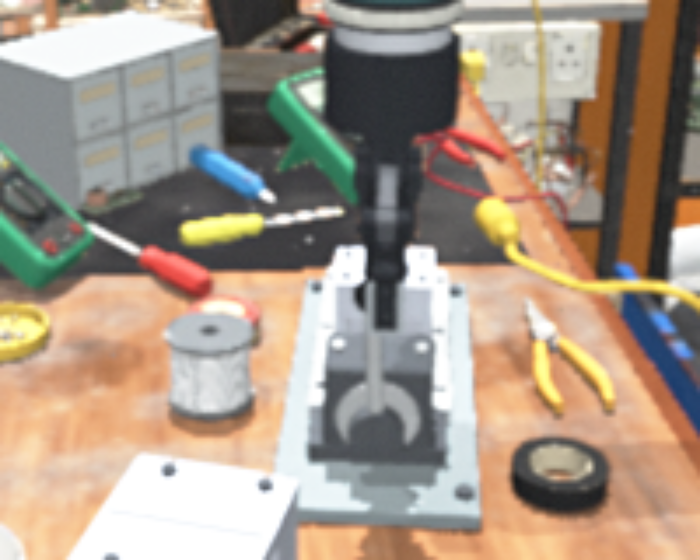

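Call:
drive_tool --steps '[0,0,0,0,0,0,0,0,0,0,-5,0,0,0,-8,0,0,0,-8,0,0,0,-8,0]' --jaw 45

```text
time: 7.35
position: [0.4653, 0.1167, 0.2141]
eef_rot: [-3.093, -0.549, 0.002]
ft_force: [-0.2, -0.7, -0.9]
opening: 0.0387
```

```bash
cat > k.py <<'E'
from h import *
import sys
tag=sys.argv[1]
s=ctrl.get_state();c=wristcam(ctrl.read_camera("wrist"),s);cv2.imwrite(f"pics/w{tag}.png",c["color"])
sc=ctrl.read_camera("scene");cv2.imwrite(f"pics/s{tag}.png",cv2.resize(sc["color"][180:280,280:380],None,fx=6,fy=6))
tp=ctrl.read_camera("top");cv2.imwrite(f"pics/t{tag}.png",cv2.resize(tp["color"][135:270,285:485],None,fx=4,fy=4))
ctr=np.load("stand.npy")[0]
for th in(-.1,0,.1,.2):
    w=ctr+np.array([.939,.343,0])*.095*np.sin(th)+np.array([-.343,.939,0])*.128;w[2]=.047+.095*np.cos(th)
    a=proj(sc,w);print(th,"wrist",proj(c,w).round(1),"scenecrop",((a-[280,180])*6).round(0))
w=ctr+np.array([-.343,.939,0])*.128;w[2]=.047;print("axis",((proj(sc,w)-[280,180])*6).round(0))
E
python3 k.py 5
```

```text
-0.1 wrist [317.8 224.4] scenecrop [383. 210.]
0 wrist [317.9 212.8] scenecrop [355. 207.]
0.1 wrist [317.9 200.4] scenecrop [327. 208.]
0.2 wrist [317.9 187.5] scenecrop [300. 210.]
axis [349. 443.]
```

View pics/w5.png

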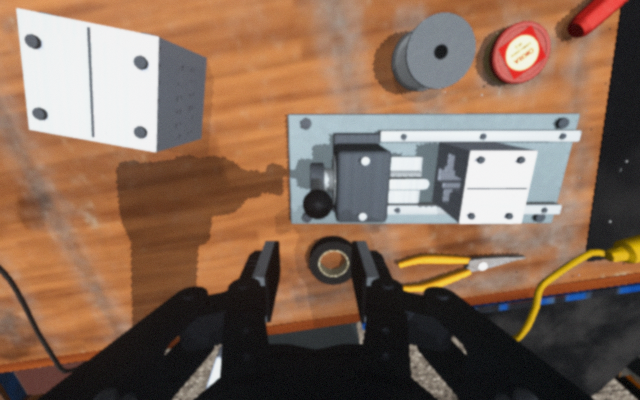

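View pics/s5.png

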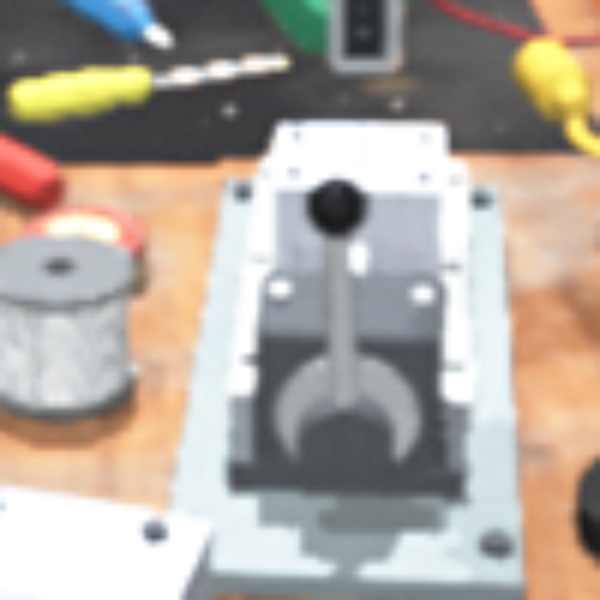

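Call:
drive_tool --steps '[0.8,0,0,0,0.8,0,4,0,0.8,0,8,0,0.8,0,8,0,0.8,0,8,0]'

```text
time: 8.12
position: [0.4744, 0.12, 0.1356]
eef_rot: [-3.093, -0.548, -0.002]
ft_force: [0.2, 0.4, 0.3]
opening: 0.0388
```

Call:
drive_tool --steps '[0,0,0,0,0,0,0,0,0,0,0,0,0,0,0,0,-0.4,0,0,0,-0.7,0,0,0,-0.7,0,0,0,-0.7,0,0,0]' --jaw 0 --newtons 60

```text
time: 9.12
position: [0.4691, 0.1168, 0.1366]
eef_rot: [3.093, 0.546, 0.008]
ft_force: [2.0, -2.7, 7.0]
opening: 0.0186
```

Call:
drive_tool --steps '[0,0,0,0,0,0,0,0,0,0,-5,0,0,0,-8,0,0,0,-8,0,0,0,-8,0]' --jaw 45

```text
time: 9.88
position: [0.4663, 0.1168, 0.214]
eef_rot: [3.093, 0.548, -0.002]
ft_force: [0.9, 0.1, -0.2]
opening: 0.0383
```

```bash
python3 k.py 6
```

```text
-0.1 wrist [317.5 225.6] scenecrop [383. 210.]
0 wrist [317.5 214. ] scenecrop [355. 207.]
0.1 wrist [317.5 201.7] scenecrop [327. 208.]
0.2 wrist [317.5 188.9] scenecrop [300. 210.]
axis [349. 443.]
```

View pics/w6.png

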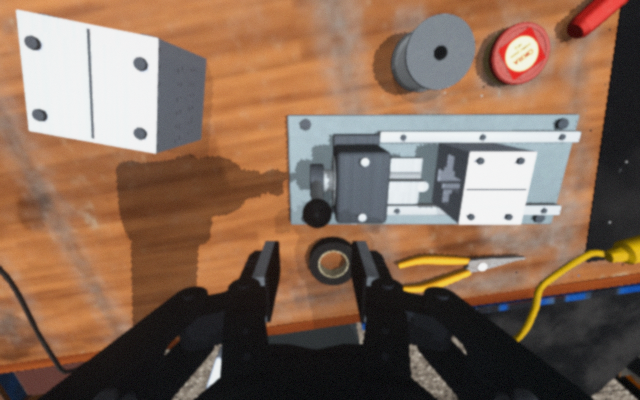

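View pics/s6.png

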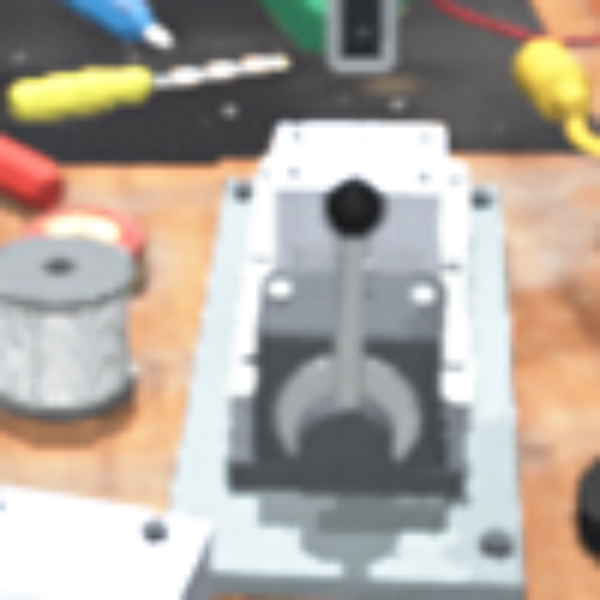

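Call:
drive_tool --steps '[0,6,0,0,0,12,0,0,0,18,0,0,0,24.5,0,0,0,24.5,0,0,0,24.5,5,0,0,24.5,11,0,0,24.5,16.9,0,0,24.5,16.9,0,0,24.5,16.9,0]' --jaw 0

```text
time: 11.28
position: [0.5523, -0.1123, 0.0473]
eef_rot: [3.093, 0.55, 0.003]
ft_force: [1.2, -1.1, 0.4]
opening: 0.0001
```

```bash
python3 k.py 7; python3 - <<'E'
from h import *
s=ctrl.get_state();p=s["position"]-np.load("stand.npy")[0]
print(s["position"],p@[.939,.343,0],p@[-.343,.939,0],s["ft_force"],s["opening"])
E
```

```text
-0.1 wrist [-819.3  539.9] scenecrop [383. 210.]
0 wrist [-882.1  515. ] scenecrop [355. 207.]
0.1 wrist [-932.2  481.1] scenecrop [327. 208.]
0.2 wrist [-965.   439.2] scenecrop [300. 210.]
axis [349. 443.]
[ 0.55317865 -0.11323633  0.04869642] 0.0023630036474193198 -0.1174567703478809 [1.13839489 0.88370841 0.9514543 ] 4.41219717586685e-05
```

View pics/w7.png

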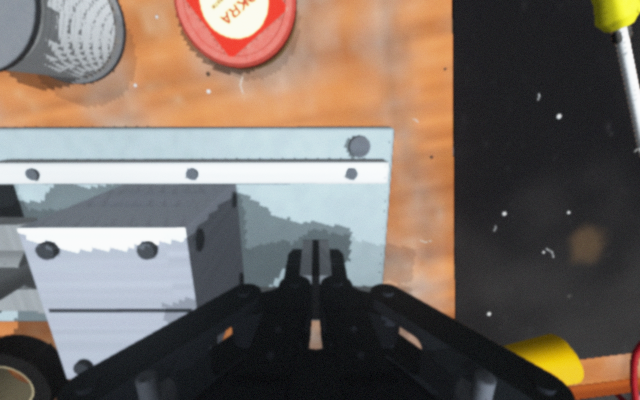

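View pics/t7.png

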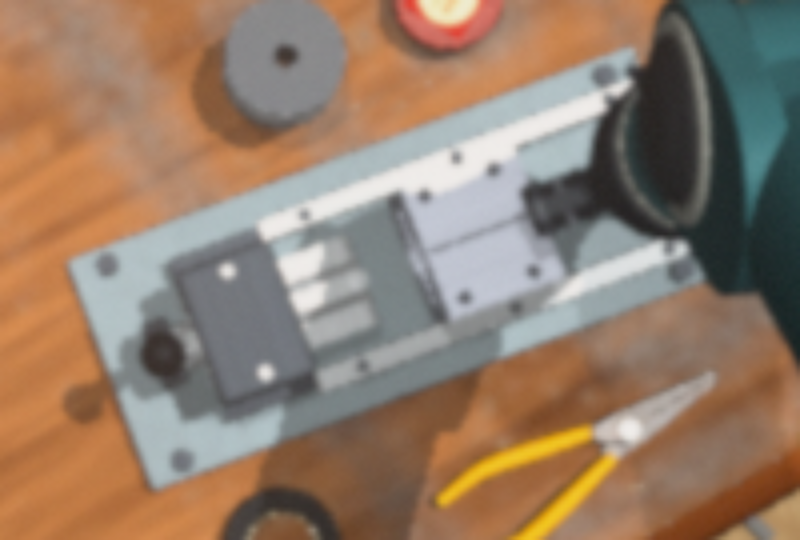

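Call:
drive_tool --steps '[-0.2,-1,0,0,-0.2,-2,0,0,-0.2,-2.7,0,0,-0.2,-3.4,0,0,-0.2,-4.1,0,0,-0.2,-4.8,0,0,-0.2,-5.5,0,0,-0.2,-6,0,0,-0.2,-6,0,0]'

```text
time: 12.55
position: [0.5284, -0.0568, 0.0456]
eef_rot: [-3.093, -0.549, 0.001]
ft_force: [0.1, -0.3, 0.4]
opening: 0.0004
```

```bash
python3 k.py 8
```

```text
-0.1 wrist [-570.8  540.5] scenecrop [383. 210.]
0 wrist [-622.1  514.8] scenecrop [355. 207.]
0.1 wrist [-663.4  479.6] scenecrop [327. 208.]
0.2 wrist [-690.7  435.8] scenecrop [300. 210.]
axis [349. 443.]
```

View pics/t8.png

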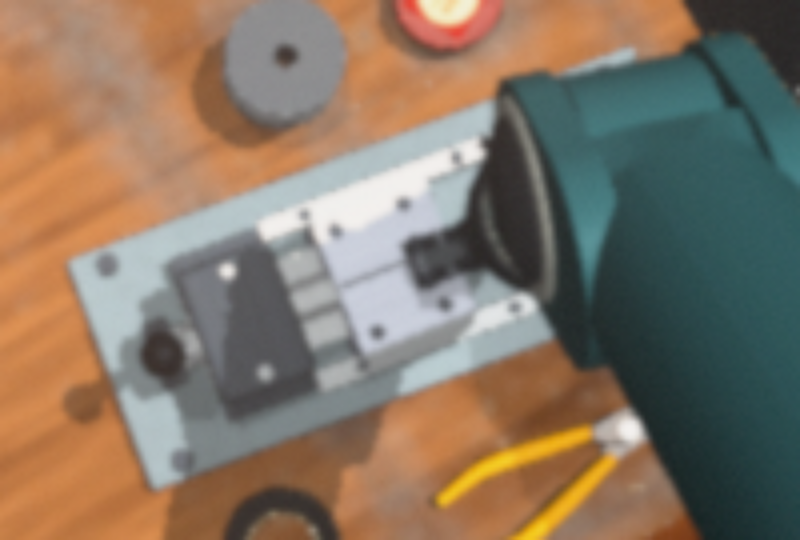

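View pics/w8.png

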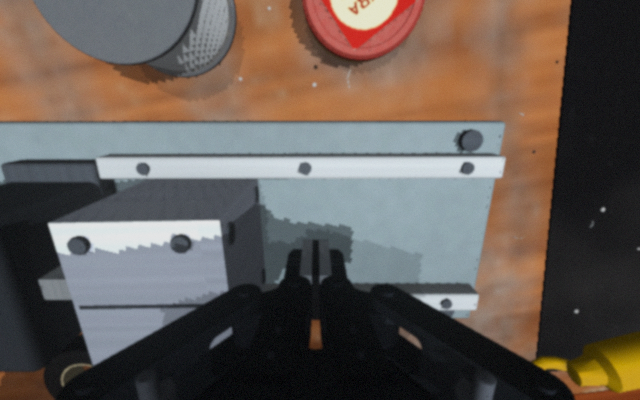

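```bash
python3 - <<'E'
from h import *
s=ctrl.get_state();c=ctrl.read_camera("top");w=wristcam(ctrl.read_camera("wrist"),s)
ctr=np.load("stand.npy")[0];xv=np.array([.939,.343,0]);yv=np.array([-.343,.939,0])
loc=lambda p:(np.array([(p-ctr)@xv,(p-ctr)@yv,p[2]])*1000).round(1)
for p in((311,222),(358,360),(434,190),(474,312)):print(loc(cast(c,p[0]/4+285-.375,p[1]/4+135-.375,.082)))
print("wrist back top",loc(cast(w,221,222,.082)),loc(cast(w,47,224,.082)),"far back top",loc(cast(w,258,182,.082)),"tcp",loc(s["position"]))
E
```

```text
[35.2 37.7 82. ]
[-36.3  40.4  82. ]
[ 28.5 -24.3  82. ]
[-34.3 -21.1  82. ]
wrist back top [ 36.9 -22.6  82. ] [36.2 38.8 82. ] far back top [ 51.4 -36.4  82. ] tcp [ -1.5 -56.8  45.7]
```

Call:
drive_tool --steps '[0,-0.3,0,0,0,-0.6,0,0,0,-0.9,0,0,0,-1.2,0,0,0,-1.5,0,0,0,-1.5,0,0]'

```text
time: 13.55
position: [0.5234, -0.0429, 0.0457]
eef_rot: [-3.093, -0.549, 0.0]
ft_force: [-0.7, 0.2, 0.0]
opening: -0.0001
```

```bash
python3 k.py 9
```

```text
-0.1 wrist [-497.6  540.1] scenecrop [383. 210.]
0 wrist [-544.6  514.3] scenecrop [355. 207.]
0.1 wrist [-582.3  479.1] scenecrop [327. 208.]
0.2 wrist [-607.3  435.4] scenecrop [300. 210.]
axis [349. 443.]
```

View pics/t9.png

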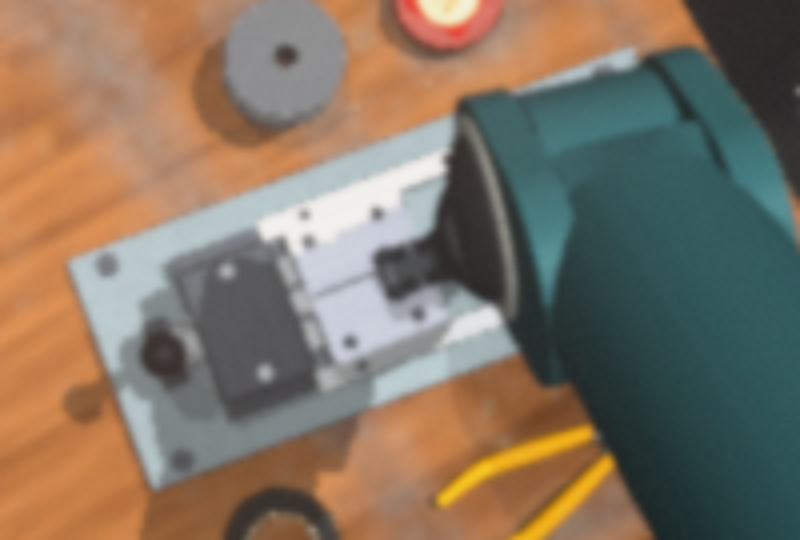

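Call:
drive_tool --steps '[0,-0.2,0,0,0,-0.4,0,0,0,-0.5,0,0,0,-0.6,0,0,0,-0.6,0,0]'

```text
time: 14.32
position: [0.5215, -0.0376, 0.0458]
eef_rot: [3.093, 0.548, -0.0]
ft_force: [0.3, 0.3, -0.6]
opening: -0.0002
```

Call:
drive_tool --steps '[0,-0.1,0,0,0,-0.2,0,0,0,-0.2,0,0,0,-0.2,0,0]'

```text
time: 14.82
position: [0.5207, -0.0358, 0.0457]
eef_rot: [-3.093, -0.548, 0.0]
ft_force: [-0.0, -0.1, -0.2]
opening: 0.0001
```

Call:
drive_tool --steps '[0,-0.1,0,0,0,-0.2,0,0,0,-0.2,0,0,0,-0.2,0,0]'

```text
time: 15.32
position: [0.5204, -0.0342, 0.0459]
eef_rot: [3.093, 0.548, 0.001]
ft_force: [0.5, -1.9, 1.9]
opening: 0.0002
```

```bash
python3 k.py 10
```

```text
-0.1 wrist [-451.1  540.3] scenecrop [383. 210.]
0 wrist [-495.3  514.6] scenecrop [355. 207.]
0.1 wrist [-530.8  479.5] scenecrop [327. 208.]
0.2 wrist [-554.3  435.9] scenecrop [300. 210.]
axis [349. 443.]
```

View pics/t10.png

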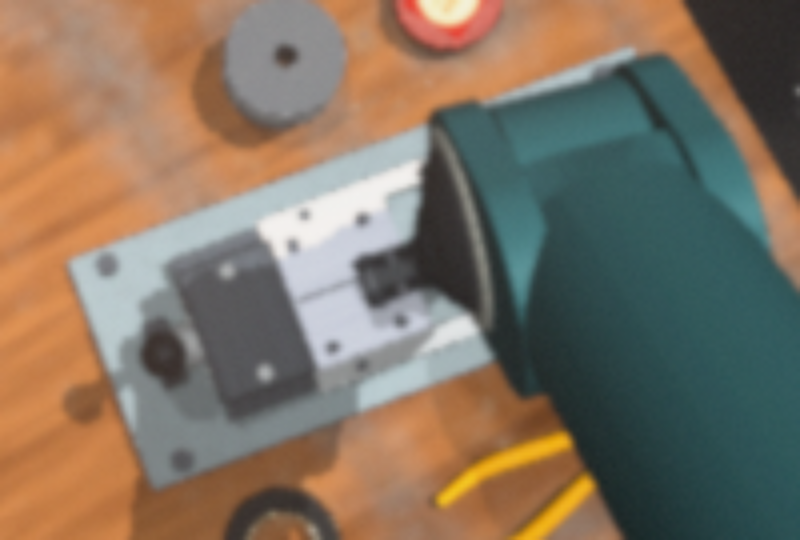

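Call:
drive_tool --steps '[0,-0.1,0,0,0,-0.1,0,0,0,-0.1,0,0]'

```text
time: 15.85
position: [0.5204, -0.0339, 0.0461]
eef_rot: [3.093, 0.547, 0.002]
ft_force: [1.1, -4.4, 3.5]
opening: -0.0
```

Call:
drive_tool --steps '[0,-0.1,0,0,0,-0.1,0,0,0,-0.1,0,0]'

```text
time: 16.23
position: [0.5205, -0.0335, 0.0464]
eef_rot: [3.092, 0.546, 0.003]
ft_force: [1.6, -6.0, 4.4]
opening: 0.0
```

Call:
drive_tool --steps '[0,2,0,0,0,5,0,0,0,5,-5,0,0,5,-10,0,0,10,-15,0,0,15,-15,0,0,20,-15,0,0,20,-15,0,0,20,-15,0]'

```text
time: 17.35
position: [0.5875, -0.2191, 0.1948]
eef_rot: [-3.091, -0.548, 0.002]
ft_force: [0.2, 0.7, -0.1]
opening: 0.0
```

```bash
python3 k.py 11
```

```text
-0.1 wrist [-198.2  234.6] scenecrop [383. 210.]
0 wrist [-206.7  222.1] scenecrop [355. 207.]
0.1 wrist [-213.1  208.8] scenecrop [327. 208.]
0.2 wrist [-217.1  194.8] scenecrop [300. 210.]
axis [349. 443.]
```

View pics/t11.png

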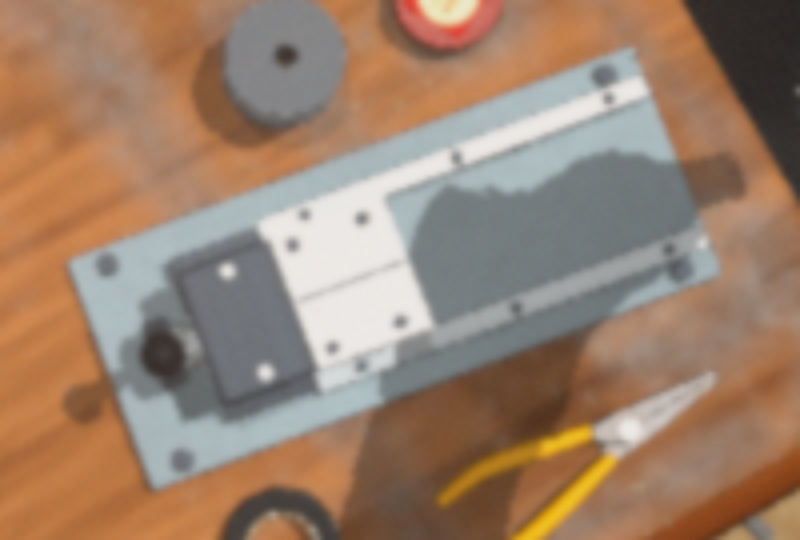

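View pics/s11.png

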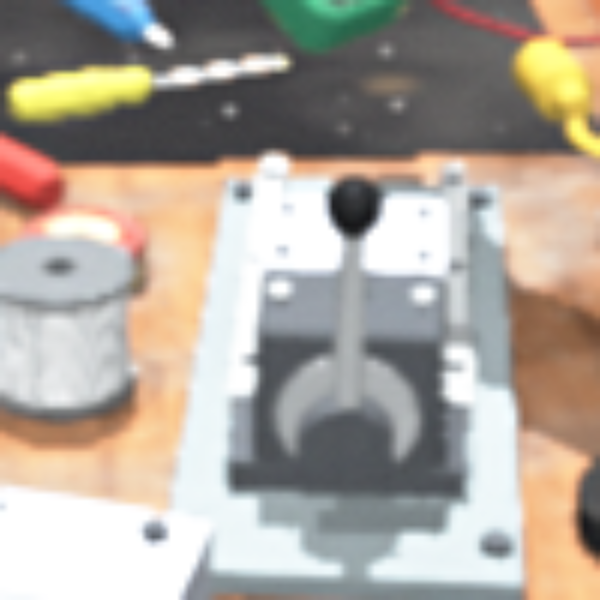

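View pics/w11.png

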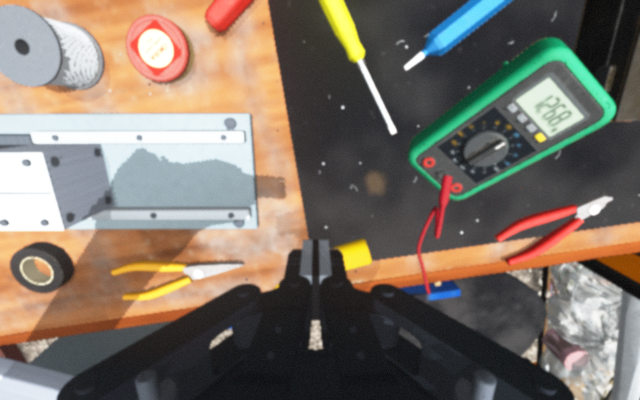

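```bash
python3 - <<'E'
from h import *
c=ctrl.read_camera("top");w=wristcam(ctrl.read_camera("wrist"),ctrl.get_state())
ctr=np.load("stand.npy")[0];xv=np.array([.939,.343,0]);yv=np.array([-.343,.939,0])
loc=lambda p:(np.array([(p-ctr)@xv,(p-ctr)@yv,p[2]])*1000).round(1)
g=lambda p,z:loc(cast(c,p[0]/4+285-.375,p[1]/4+135-.375,z))
print("back",g((386,196),.082),g((432,329),.082),"mouth",g((272,235),.082),g((318,368),.082))
print("plate ends",g((72,262),.012),g((155,490),.012),g((718,275),.012),g((632,48),.012),"bolts (85?)",g((228,271),.086),g((265,372),.086))
cv2.imwrite("pics/t12.png",cv2.resize(c["color"][180:240,320:400],None,fx=10,fy=10,interpolation=cv2.INTER_CUBIC))
E
```

```text
back [34.1 -1.3 82. ] [-34.9   1.1  82. ] mouth [36.  57.9 82. ] [-33.1  60.1  82. ]
plate ends [ 63.2 157.3  12. ] [-64.5 158.6  12. ] [ -63.1 -157.1   12. ] [  64.4 -158.8   12. ] bolts (85?) [26.9 84.6 86. ] [-25.7  85.2  86. ]
```

View pics/t12.png

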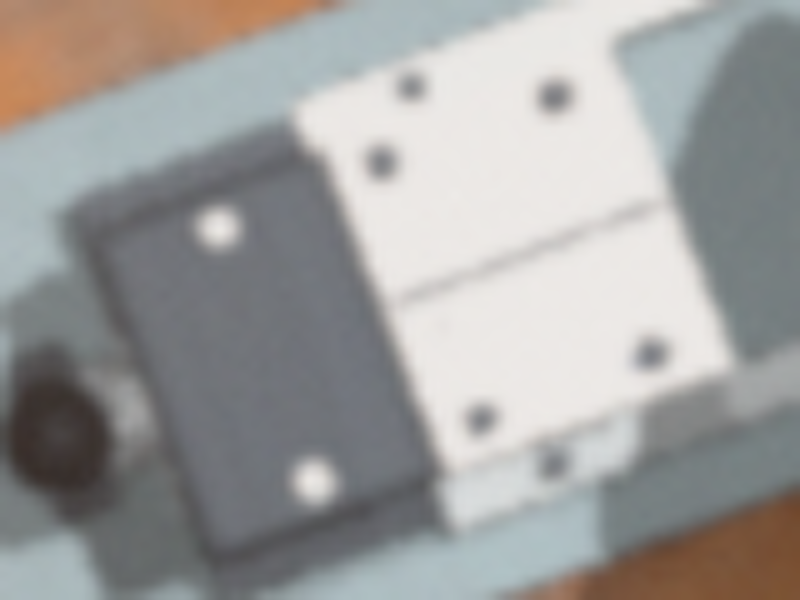

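```bash
python3 -c "
from plant import ctrl
print(ctrl.get_state()['time'],ctrl.sign_off())"
```

```text
the job is handed in; nothing more can be done
17.6 None
```

The lever is upright and the hub is pushed home against the bearing block. I handed the job in at 17.6 s, with the arm clear of everything; no verdict was reported.

- **Lever:** I gripped the ball knob and swung it along its arc. The first pass left it about 0.06 rad short because the ball slipped in the pads, so I gripped it again and corrected. Two views then put it at about 0.01 rad, and it still looked upright in the last pictures.
- **Hub:** I pushed it about 70 mm along the slideway with the jaws shut. It ran freely until it stopped, and the push force then rose to about 6 N while it barely moved. The finger linkage, not the fingertips, pushed it, near the top of its back face.
- **Last checks:** In the top view the hub's back measures −1.3 and +1.1 mm from the home position at its two corners, and its mouth measures 58 to 60 mm against 60. No gap shows. The apparent 0.035 rad skew equals the same measurement's skew on the plate and bolts, so I put it down to the camera fit. The millimetre readings are good only to about 2 mm, close to the 3 mm limit. I did not check for a small gap low on the face, where pushing high could have left one.
- **Other items:** By eye, the tape, reel, tin and pliers are where they were. I did not measure them again.

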